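# Index the slide carriage and present the slide label end up

### The job

Push the grey carriage along its rail, by its orange post, to the next station, the one with the blue stripe, until it clicks in there, with the glass slide still lying on it. Then find the slide's frosted label end by its notched corner, take the slide by the other, clear half, lift it off and present it for reading: well clear of the bench and rail, label face upward and sloping about 40 degrees with the label end uppermost. Finish while still holding it steady like that; do not push the carriage past the station and leave the small beaker, the red-capped bottle and the yellow tape roll where they are.

Things in the scene. Friction and masses are not known exactly. Their poses are not given: they have to be found in the camera images.
- rail: Fixed rail on a grey base plate 100 x 360 x 6 mm; origin on the worktop. The carriage travels along its +y; the plate reaches from y = -150 to +210 mm of the origin. Stations are marked by stripes on the front (-x) ledge: black at y = -50, blue at +60, black at +140 mm. The carriage counts as part of the rail.
- carriage (a joint): Travel of the grey carriage along the rail's +y, m: 0 at the first black stripe (where it starts), 0.110 at the blue station, 0.190 at the last; stops at -0.03 and 0.20. About 1 N of friction; stays where left. At the blue station a sprung ball seats it (pulls in from about 4 mm away; about 2 to 4 N to push in or out).
- station (a point): Point on the blue stripe on the rail's front (-x) ledge, 41.5 mm from the rail's centre line, 6.5 mm above the worktop. A white pointer on the front of the carriage (block 64 across x 70 mm along, top 38 mm above the worktop) stands over this stripe when seated.
- post_top (a point): Centre of the top of the orange push post on the carriage, 62 mm above the worktop. The post is 14 x 14 mm square, standing on a low arm (top 30 mm above the worktop), 90 mm behind the carriage's centre (towards the rail's -y); its sides are parallel to the rail's axes. Turns with the rail; may be pushed, or gripped across, from above.
- pedestal_top (a point): Centre of the carriage's round rubber-topped pedestal, 28 mm across, 66 mm above the worktop, on which the slide lies loose; free space of 28 mm between the block and the slide all round it.
- slide: Thick glass slide, 100 x 34 x 5 mm, loose, about 45 g. Origin at the centre of its underside. Its own x axis points along its length to the frosted label end, z out of the label face (label face is up at the start). It lies at any yaw in which the label end does not point back at the robot.
- slide_mid (a point): Centre of the slide (middle of length, width and thickness), axes as the slide's. x from -50 to +24 mm is clear, greenish glass, x from +24 to +50 mm is white frosted with dark bars on the label face; the corner at +x, -y has a square notch 9 x 9 mm. Hold it by the clear half (x below 0), across its 34 mm width.
- label_end (a point): Centre of the frosted label area on the label face, 37 mm from the slide's centre along its x.
- beaker_50: Small glass beaker, 46 x 52 x 58 mm, standing on the worktop, origin under its centre; bystander.
- hdpe_60: Small white bottle with a red cap, 40 x 41 x 77 mm, standing; origin under its centre; bystander.
- label_tape_yellow: Roll of yellow tape lying flat, 66 x 76 x 12 mm; origin under its centre; bystander.
Mind the look-alikes: they are no part of the job. Of the things like the slide, leave any that is pink; of the rest the smaller one is meant.

How it is judged:
By the outcome, as a careful person would: the job done as asked, in the order asked, and still so for the second after the job is handed in, while the arm keeps its last pose, push and grip.
It also fails if it takes over 48 s, if anything falls off the work surface, if the arm or the gripper's body presses on something with over 40 N, if the wrist force passes 120 N, or if a joint passes its speed limit or range.

### The arm

A 7-joint arm with a two-finger parallel gripper is mounted at the origin on a cart in front of the work surface, level with it; the furniture and walls round the work are solid. World frame = base frame: x ahead of the robot, y to its left, z up, the work surface at z = 0. Lengths are in m, angles in rad, forces in N, time in s.
With the tool pointing down it reaches from about 0.4 to 0.85 m from the base axis. Payload 4.5 kg.
Tool frame: the origin (TCP) lies midway between the tips of the shut fingers; the grasp point (between the pads) lies 19 mm behind it; z points along the fingers, y is the line along which they close (so a half turn about z gives the same grasp; the last joint's range is limited). The gripper opens to 88 mm and grips with 3 to 60 N. Pads are 18 mm wide; open, the fingers measure 123 mm over their backs; the gripper's body (75 mm by 187 mm) begins 45 mm behind the grasp point.
Start: joints at [1.142, 0.689, -0.195, 1.565, 0.157, 0.902, -0.215], TCP at [0.279, -0.559, 0.239] pointing down, gripper open.
Joint ranges: [-3.01, 3.01], [-0.46, 2.08], [-1.47, 1.51], [0.13, 2.56], [-1, 4.14], [0.04, 2.09], [-2.66, 2.66]. Speed limits (rad/s): [2.57, 2.57, 3.14, 3.14, 3.14, 3.14, 3.14].

### API

Orientations are given as a unit quaternion [x, y, z, w].
In Python, from plant import r gives the robot as it stands.
- The arm moves only by the tool carry_out, never from a script. Its argument "plan" is a list of rows, each an object with "rot": the turn, a rotation vector about the tool's x, y, z in rad, a list of three; "xyz": the shift along the tool's x, y, z in m, a list of three; "grip": the closure in counts, from 0 (fully open) to 255 (shut). In form: [{"rot": [wx, wy, wz], "xyz": [dx, dy, dz], "grip": grip}, ...]. A call has 1 to 8 rows; each row is the pose to reach, as a shift and turn from the pose commanded when the call began, along the tool's axes at that moment; what a row does not reach only later rows make up. A row lasts 1/12 s, in which the tool goes at most 41.7 mm and 7.16 degrees, less where a joint would pass 70% of its speed; a pose out of reach is approached as far as the arm can. A call with a gripper value outside its range is refused whole. The fingers move at their own pace and stop on an object; "squeeze" is the grip in N (left out, the last holds). Time passes only in rows, so rows that repeat a pose let the fingers close. It gives the time, the measured TCP pose, the force, the opening and the grip force at its end, in the units of the state.
- r.get_state(): the state, without advancing time (a new reading comes with each control period).
- r.snapshot(name): name is "scene" or "top" or "wrist"; returns the picture (384x512x3 uint8, red, green, blue); there is no depth.
- r.camera_params(name): a dict with "fx", "fy", "cx", "cy" (pixels), "position" and "attitude" of the camera in the world; the wrist camera has in their place "hand_eye" (4x4, takes a point from camera to tool coordinates, whose origin is the TCP and whose axes are the flange's). Camera axes: x right, y down, z forward; pixel columns grow to the right and rows downward; lengths in m; the calibration is good to about 2 mm. The wrist camera is an equidistant fisheye: a pixel r from the principal point sees the ray r / f radians off the axis. A picture is of the moment at which its call begins: read the wrist's pose just before it. camera_params takes no time and is no camera call.
- r.finish_job(): hands the job in; it is judged then, once.
The state is a dict: "clock": time; "q": joint angles; "qd": joint speeds; "joint_torque": joint torques, N m; "tool_pos": TCP position; "eef_rot": TCP orientation; "contact_force": force on the tool from outside, world axes, zero at the start; "moment": the same for the moment, N m; "opening": opening from 0.0 (shut) to 1.0 (fully open); "finger_force": force on a finger pad.
Only numpy, scipy, OpenCV 4.12 (cv2) and the standard library are available. Lean on these libraries where they do the work, as an engineer would, in place of code of your own. Each camera call takes 0.05 s, during which the arm holds its last target. There are 200 camera calls.

## Working session

There is one attempt and no reset: what is moved stays moved. The work goes in short steps, Python scripts to look and compute and a tool call to move; the robot and the scene stay as the last step left them, time stands still between calls to the robot, and variables do not carry over. Pictures are saved under pics/ and viewed, at most 10 in all, crops included, and the job is handed in when it is done.

Besides the shell and the picture viewer there is one more tool, called after "Emit:" as a command line: name --argument value ..., lists and objects as JSON in quotes. carry_out: Moves the arm, as the interface text tells. Its arguments: {"type":"object","properties":{"plan":{"type":"array"},"squeeze":{"type":"number"}},"required":["plan"]}

```bash
mkdir -p pics; ls
python3 - <<'E'
from plant import r
import cv2
for n in("scene","top"):
    im=r.snapshot(n); cv2.imwrite(f"pics/{n}0.png",im[:,:,::-1]); print(n,r.camera_params(n))
print(r.camera_params("wrist")); s=r.get_state(); print(s)
E
```

```text
pics
scene {'fx': 450.17523119024025, 'fy': 450.17523119024025, 'cx': 257.96172903572614, 'cy': 192.76693119811435, 'position': array([-0.0826772 ,  0.72859458,  1.10268827]), 'attitude': array([-0.34910415,  0.8656048 , -0.33484799,  0.12935009])}
top {'fx': 405.27845499957937, 'fy': 405.27845499957937, 'cx': 249.20797662340172, 'cy': 193.00556110864653, 'position': array([0.26812433, 0.04839195, 1.31985334]), 'attitude': array([ 0.70705429, -0.69983949,  0.07170555, -0.0718139 ])}
{'fx': 297.3186396354542, 'fy': 297.3186396354542, 'cx': 254.5595040368205, 'cy': 193.74692618526402, 'hand_eye': array([[-3.51160237e-04, -9.64003668e-01, -2.65888707e-01,
         6.94494452e-02],
       [ 9.99999898e-01, -2.62897272e-04, -3.67545759e-04,
         2.33682511e-04],
       [ 2.84414045e-04, -2.65888809e-01,  9.64003662e-01,
        -1.45578779e-01],
       [ 0.00000000e+00,  0.00000000e+00,  0.00000000e+00,
         1.00000000e+00]])}
{'clock': 0.1, 'q': array([ 1.1417788 ,  0.68987538, -0.19450778,  1.56621977,  0.15729706,
        0.90248626, -0.2150699 ]), 'qd': array([ 0.00041162, -0.00231338, -0.0015115 , -0.00451811,  0.00032355,
       -0.00165873, -0.00073971]), 'joint_torque': array([-3.54653821e-03, -5.28498673e+01, -1.27176426e+00, -1.53837276e+01,
       -5.26026764e-02,  1.94310982e-03,  5.56131602e-05]), 'tool_pos': array([ 0.27875457, -0.5587766 ,  0.23801074]), 'eef_rot': array([ 9.73333331e-01,  2.29393957e-01, -2.42374976e-04, -7.62173946e-04]), 'contact_force': array([ 0.11428434, -0.30324855, -1.06366836]), 'moment': array([ 0.02526981, -0.00242432, -0.06067949]), 'finger_force': 0.0, 'opening': 0.9997404989109465}
```

View pics/scene0.png

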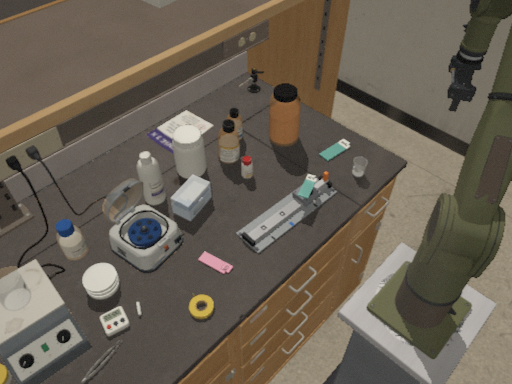

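View pics/top0.png

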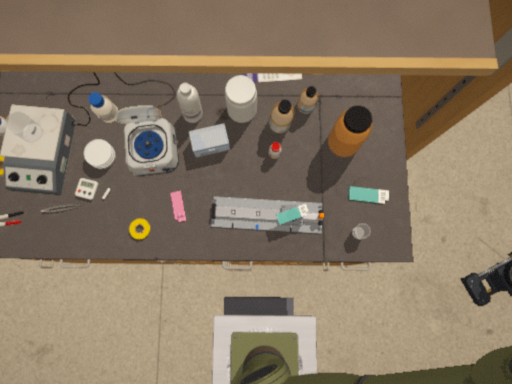

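```bash
cat > h.py <<'E'
from plant import r
import numpy as np, cv2
from scipy.spatial.transform import Rotation as R
def ray(n,px):
    p=r.camera_params(n); px=np.atleast_2d(px).astype(float)
    d=np.c_[(px[:,0]-p['cx'])/p['fx'],(px[:,1]-p['cy'])/p['fy'],np.ones(len(px))]
    return p['position'],R.from_quat(p['attitude']).apply(d)
def plane(n,px,z):
    o,d=ray(n,px); return o+d*((z-o[2])/d[:,2])[:,None]
def proj(n,P):
    p=r.camera_params(n); c=R.from_quat(p['attitude']).inv().apply(np.atleast_2d(P)-p['position'])
    return np.c_[c[:,0]/c[:,2]*p['fx']+p['cx'],c[:,1]/c[:,2]*p['fy']+p['cy']]
def tri(pa,pb,a="scene",b="top"):
    A=np.zeros((3,3));v=np.zeros(3)
    for n,p in((a,pa),(b,pb)):
        o,d=ray(n,p);d=d[0]/np.linalg.norm(d[0]);M=np.eye(3)-np.outer(d,d);A+=M;v+=M@o
    return np.linalg.solve(A,v)
E
python3 - <<'E'
from h import *
print("axes check",plane("top",[[250,193],[350,193],[250,293]],0))
a=cv2.imread("pics/top0.png")[185:250,200:400]; b=cv2.imread("pics/scene0.png")[130:255,230:390]
cv2.imwrite("pics/c1.png",np.vstack([cv2.resize(a,(800,260),interpolation=3)]))
cv2.imwrite("pics/c2.png",cv2.resize(b,(768,600),interpolation=3))
for n in("top","scene"):
    im=cv2.imread(f"pics/{n}0.png");hsv=cv2.cvtColor(im,cv2.COLOR_BGR2HSV)
    for nm,lo,hi in(("orange",(5,190,120),(16,255,255)),("blue",(105,150,100),(125,255,255)),("teal",(75,60,60),(95,255,255))):
        c,_=cv2.findContours(cv2.inRange(hsv,lo,hi),0,1)
        for k in c:
            if cv2.contourArea(k)>2:
                m=cv2.moments(k); print(n,nm,m['m00'],[round(m['m10']/m['m00'],1),round(m['m01']/m['m00'],1)],np.round(cv2.minAreaRect(k)[1],1))
E
```

```text
axes check [[ 0.5402745   0.04735951  0.        ]
 [ 0.54371618 -0.28521381  0.        ]
 [ 0.2172143   0.0442026   0.        ]]
top blue 436.0 [148.4, 145.3] [24.7 25.5]
top blue 105.5 [94.9, 98.5] [11.3 12. ]
top teal 220.0 [288.2, 215.5] [11.1 22.8]
top teal 348.5 [362.9, 194.1] [29.  13.5]
scene blue 5.5 [143.6, 237.9] [6. 6.]
scene blue 4.0 [154.0, 232.6] [6.2 1.8]
scene blue 4.0 [150.8, 227.5] [3.5 2.1]
scene blue 36.5 [134.9, 233.8] [ 8.  13.9]
scene blue 3.5 [143.4, 222.7] [3. 2.]
scene blue 114.0 [63.2, 225.0] [10. 15.]
scene teal 162.0 [306.1, 188.9] [10.7 18. ]
scene teal 219.5 [331.7, 151.6] [11.4 24.3]
```

View pics/c1.png

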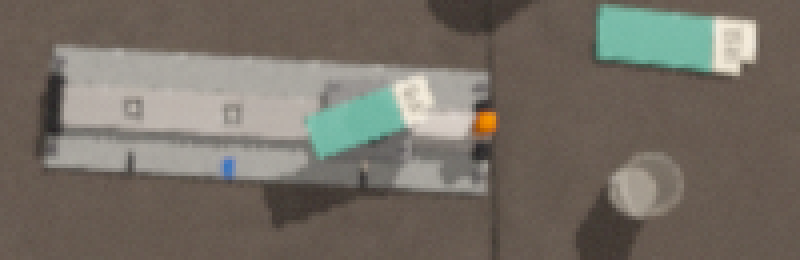

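View pics/c2.png

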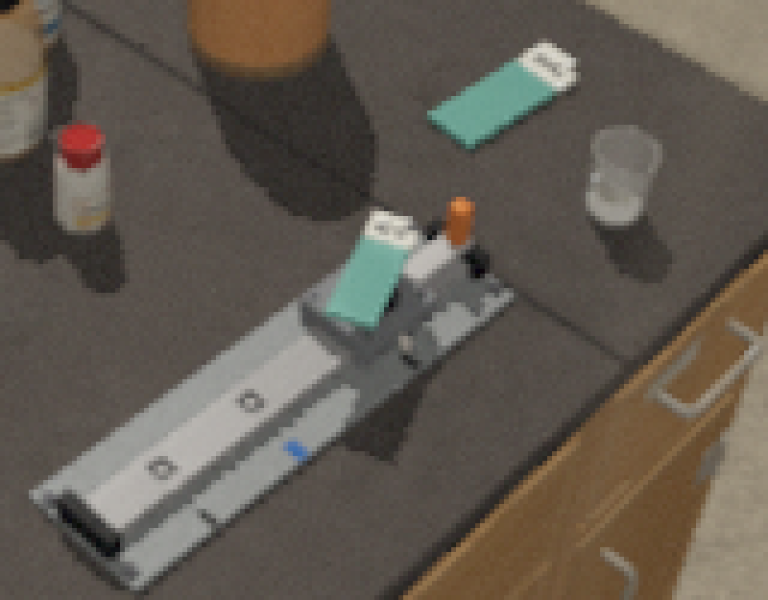

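Run:
```python
from h import *
c=lambda l:np.array(l,float)/4-0.375+[200,185]
pl=plane("top",c([[56,46],[490,70],[487,192],[43,166]]),0.006)
print("plate\n",pl.round(4))
im=cv2.imread("pics/top0.png");hsv=cv2.cvtColor(im,cv2.COLOR_BGR2HSV).astype(int)
def cen(n,box,f,z=None):
    im=cv2.imread(f"pics/{n}0.png");h=cv2.cvtColor(im,cv2.COLOR_BGR2HSV).astype(int)
    y0,y1,x0,x1=box; m=f(h[y0:y1,x0:x1]); v,u=np.nonzero(m); w=h[y0:y1,x0:x1][v,u,1]
    p=np.array([np.average(u,weights=w)+x0,np.average(v,weights=w)+y0]); return p,len(u)
blue=lambda h:(h[...,0]>100)&(h[...,0]<128)&(h[...,1]>100)
org=lambda h:(h[...,0]<18)&(h[...,1]>170)&(h[...,2]>120)
b,_=cen("top",(220,235,250,264),blue);bs,_=cen("scene",(215,235,280,300),blue)
o,_=cen("top",(208,225,315,330),org);os_,_=cen("scene",(165,185,318,332),org)
print(b,bs,o,os_)
print("blue",plane("top",b,.0065),plane("scene",bs,.0065)); print("post top view@62",plane("top",o,.062),"tri",tri(os_,o))
# rail from long edges
d=(pl[0]-pl[1])+(pl[3]-pl[2]); yaw=np.arctan2(d[1],d[0])-np.pi/2
print("yaw deg",np.degrees(yaw)); 
st=(plane("top",b,.0065)[0]+plane("scene",bs,.0065)[0])/2
RX=np.array([np.cos(yaw),np.sin(yaw)]);RY=np.array([-np.sin(yaw),np.cos(yaw)])
org_=st[:2]+.0415*RX-.06*RY; print("origin",org_,"from plate",pl[:,:2].mean(0)-.03*RY)
print("post pred",org_-.14*RY,"ped pred",org_-.05*RY)
teal=lambda h:(h[...,0]>70)&(h[...,0]<98)&(h[...,1]>60)
# slide outline top view
sub=hsv[200:228,270:312]
m=teal(sub)|((sub[...,2]>195)&(np.indices(sub.shape[:2])[1]>22)&(np.indices(sub.shape[:2])[0]<18))
m=m.astype(np.uint8); k,_=cv2.findContours(m,0,1); k=max(k,key=cv2.contourArea); rc=cv2.minAreaRect(k); bp=cv2.boxPoints(rc)+[270,200]
print(rc,plane("top",bp,.069).round(4)); P=plane("top",bp,.069); print("slide c",P.mean(0))
t=(np.array(np.nonzero(teal(sub))).T[:,::-1]+[270,200]);T=plane("top",t,.069)[:,:2];mm=T.mean(0);w,v=np.linalg.eigh(np.cov((T-mm).T));print("teal c",mm,"dir",v[:,1],np.degrees(np.arctan2(*v[::-1,1])))
print("proj ped",proj("top",[*(org_-.05*RY),.066]),'\n'.join(''.join('#' if x else '.' for x in q) for q in m))
```

```text
plate
 [[ 0.5273  0.1675  0.006 ]
 [ 0.5108 -0.1906  0.006 ]
 [ 0.4101 -0.1855  0.006 ]
 [ 0.4276  0.1753  0.006 ]]
[256.49756888 226.47001621] [291.30605565 223.33387889] [320.86161525 215.31669691] [325.26449048 176.24733208]
blue [[0.42797512 0.0251398  0.0065    ]] [[0.43130372 0.02602707 0.0065    ]]
post top view@62 [[ 0.45838276 -0.17535026  0.062     ]] tri [ 0.46231103 -0.17841306  0.04208835]
yaw deg -2.7022701747470315
origin [ 0.46826451 -0.03630641] from plate [ 0.46753916 -0.03831917]
post pred [ 0.46166406 -0.17615073] ped pred [ 0.46590721 -0.08625081]
((23.639602661132812, 13.403961181640625), (14.663082122802734, 34.04603958129883), 77.27564239501953) [[ 0.4726 -0.0325  0.069 ]
 [ 0.4975 -0.1368  0.069 ]
 [ 0.4524 -0.1459  0.069 ]
 [ 0.4278 -0.0424  0.069 ]]
slide c [ 0.46257944 -0.08942041  0.069     ]
teal c [ 0.45569444 -0.07218738] dir [-0.35266347  0.93575022] 110.65031192554802
proj ped [[292.53581496 212.45451615]] ..........................................
..........................................
..........................................
.................
[... 357 characters left out ...]
########....
...........##################.#######.....
.........#################################
.......###################################
.......###################################
.......########################.##########
.......#######################....########
........####################..............
........##################................
........###############...................
........###########.......................
.........########.........................
.........#####............................
..........#...............................
..........................................
..........................................
..........................................
```

```bash
cat >> h.py <<'E'
def down(yaw):  # tool pointing down with its y axis at world yaw (deg)
    y=np.array([np.cos(np.radians(yaw)),np.sin(np.radians(yaw)),0]); z=np.array([0,0,-1.]); return R.from_matrix(np.c_[np.cross(y,z),y,z])
def rel(p,rt):
    s=r.get_state(); R0=R.from_quat(s['eef_rot'])
    print("xyz",R0.inv().apply(np.array(p)-s['tool_pos']).round(4),"rot",(R0.inv()*rt).as_rotvec().round(4),"t",s['clock'])
def wray(px):
    p=r.camera_params("wrist"); s=r.get_state(); px=np.atleast_2d(px).astype(float)-[p['cx'],p['cy']]
    q=np.linalg.norm(px,axis=1)+1e-9; th=q/p['fx']; d=np.c_[px/q[:,None]*np.sin(th)[:,None],np.cos(th)]
    H=p['hand_eye']; R0=R.from_quat(s['eef_rot'])
    return R0.apply(H[:3,3])+s['tool_pos'],R0.apply(d@H[:3,:3].T)
def wplane(px,z):
    o,d=wray(px); return o+d*((z-o[2])/d[:,2])[:,None]
E
python3 - <<'E'
from h import *
rel([.461,-.24,.2],down(-2.7))
E
```

```text
xyz [ 0.3054 -0.2038  0.0383] rot [-1.5000e-03 -7.0000e-04 -1.0608e+00] t 0.1
```

Emit:
carry_out --plan '[{"rot": [0, 0, -0.12], "xyz": [0.034, -0.023, 0.004], "grip": 100}, {"rot": [0, 0, -0.24], "xyz": [0.068, -0.045, 0.009], "grip": 100}, {"rot": [0, 0, -0.36], "xyz": [0.102, -0.068, 0.013], "grip": 100}, {"rot": [0, 0, -0.48], "xyz": [0.136, -0.09, 0.017], "grip": 100}, {"rot": [0, 0, -0.6], "xyz": [0.17, -0.113, 0.021], "grip": 100}, {"rot": [0, 0, -0.72], "xyz": [0.204, -0.136, 0.026], "grip": 100}, {"rot": [0, 0, -0.84], "xyz": [0.238, -0.159, 0.03], "grip": 100}, {"rot": [0, 0, -0.96], "xyz": [0.272, -0.182, 0.034], "grip": 100}]'

```text
clock: 0.77
tool_pos: [0.4415, -0.2732, 0.2044]
eef_rot: [0.756, 0.655, -0.0, -0.0]
contact_force: [1.0, 0.3, 0.7]
opening: 0.609
finger_force: 0.0
```

Emit:
carry_out --plan '[{"rot": [0, 0, -0.1], "xyz": [0.036, 0.011, 0.004], "grip": 100}, {"rot": [0, 0, -0.1], "xyz": [0.036, 0.011, 0.004], "grip": 100}, {"rot": [0, 0, -0.1], "xyz": [0.036, 0.011, 0.004], "grip": 100}, {"rot": [0, 0, -0.1], "xyz": [0.036, 0.011, 0.004], "grip": 100}]'

```text
clock: 1.1
tool_pos: [0.4567, -0.2417, 0.2005]
eef_rot: [0.724, 0.689, -0.001, -0.0]
contact_force: [-0.0, -0.6, 0.6]
opening: 0.61
finger_force: 0.0
```

Run:
```python
from h import *
s=r.get_state();print(s['clock'],s['tool_pos'],s['opening'],R.from_quat(s['eef_rot']).as_matrix().round(3))
im=r.snapshot("wrist");cv2.imwrite("pics/w1.png",im[:,:,::-1])
```

```text
1.1 [ 0.45671914 -0.24173746  0.20045282] 0.6096535629804064 [[ 0.049  0.999 -0.001]
 [ 0.999 -0.049 -0.001]
 [-0.001 -0.001 -1.   ]]
```

View pics/w1.png

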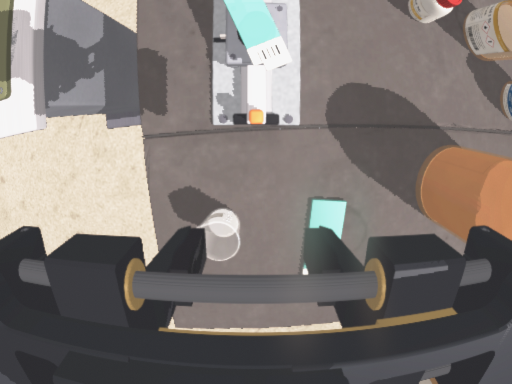

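Run:
```python
from h import *
h=cv2.cvtColor(cv2.imread("pics/w1.png"),cv2.COLOR_BGR2HSV)[100:135,240:275].astype(int)
m=(h[...,0]<22)&(h[...,1]>150)&(h[...,2]>150);v,u=np.nonzero(m);print(u.min()+240,u.max()+240,v.min()+100,v.max()+100)
print(plane and wplane([[u.mean()+240,v.mean()+100],[u.min()+239.5,v.mean()+100],[u.max()+240.5,v.mean()+100],[256,v.min()+99.5],[256,v.max()+100.5]],.062).round(4))
print("plate",wplane([[212,125],[300,123],[213,10],[300,10]],.006).round(4))
rel([.461,-.176,.036],down(-2.8))
```

```text
250 260 112 123
[[ 0.4591 -0.1796  0.062 ]
 [ 0.4558 -0.1795  0.062 ]
 [ 0.4662 -0.18    0.062 ]
 [ 0.4623 -0.1721  0.062 ]
 [ 0.4617 -0.1836  0.062 ]]
plate [[ 0.4116 -0.1841  0.006 ]
 [ 0.5121 -0.1869  0.006 ]
 [ 0.4195 -0.0469  0.006 ]
 [ 0.5194 -0.0518  0.006 ]]
xyz [0.0669 0.0014 0.1644] rot [-0.0013  0.0011 -0.0021] t 1.15
```

Emit:
carry_out --plan '[{"rot": [0, 0, 0], "xyz": [0.033, 0.001, 0.02], "grip": 100}, {"rot": [0, 0, 0], "xyz": [0.065, 0.001, 0.045], "grip": 100}, {"rot": [0, 0, 0], "xyz": [0.065, 0.001, 0.08], "grip": 100}, {"rot": [0, 0, 0], "xyz": [0.065, 0.001, 0.115], "grip": 100}, {"rot": [0, 0, 0], "xyz": [0.065, 0.001, 0.14], "grip": 100}, {"rot": [0, 0, 0], "xyz": [0.065, 0.001, 0.155], "grip": 100}, {"rot": [0, 0, 0], "xyz": [0.065, 0.001, 0.163], "grip": 100}, {"rot": [0, 0, 0], "xyz": [0.065, 0.001, 0.163], "grip": 100}]'

```text
clock: 1.82
tool_pos: [0.4604, -0.1774, 0.0364]
eef_rot: [0.725, 0.689, -0.001, -0.001]
contact_force: [0.1, -0.8, 0.2]
opening: 0.605
finger_force: 0.0
```

Emit:
carry_out --plan '[{"rot": [0, 0, 0], "xyz": [0, 0, 0], "grip": 150}, {"rot": [0, 0, 0], "xyz": [0, 0, 0], "grip": 200}, {"rot": [0, 0, 0], "xyz": [0, 0, 0], "grip": 220}, {"rot": [0, 0, 0], "xyz": [0, 0, 0], "grip": 240}, {"rot": [0, 0, 0], "xyz": [0, 0, 0], "grip": 255}, {"rot": [0, 0, 0], "xyz": [0, 0, 0], "grip": 255}]' --squeeze 8

```text
clock: 2.32
tool_pos: [0.4618, -0.1763, 0.0382]
eef_rot: [0.724, 0.69, 0.0, 0.0]
contact_force: [-0.6, 0.1, 0.1]
opening: 0.18
finger_force: 0.0
```

Run:
```python
from h import *
s=r.get_state();print(s['clock'],s['tool_pos'],s['opening']*88,s['finger_force'],s['contact_force'],R.from_quat(s['eef_rot']).as_matrix().round(3))
im=r.snapshot("wrist");cv2.imwrite("pics/w2.png",im[:,:,::-1])
```

```text
2.3167 [ 0.46176081 -0.17628175  0.03820196] 15.866611290929995 0.0 [-0.59316888  0.1437556   0.10277128] [[ 0.048  0.999  0.001]
 [ 0.999 -0.048 -0.   ]
 [-0.     0.001 -1.   ]]
```

View pics/w2.png

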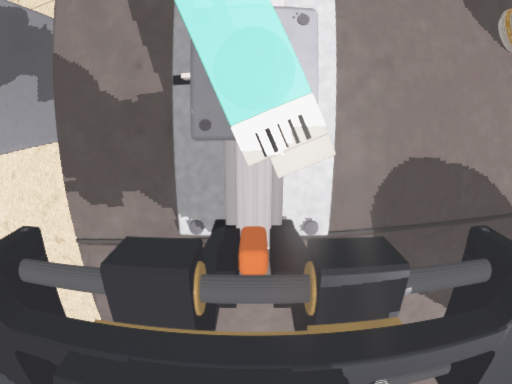

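Emit:
carry_out --plan '[{"rot": [0, 0, 0], "xyz": [0, 0, 0], "grip": 255}, {"rot": [0, 0, 0], "xyz": [0, 0, 0], "grip": 255}, {"rot": [0, 0, 0], "xyz": [0.001, 0, 0], "grip": 255}, {"rot": [0, 0, 0], "xyz": [0.003, 0, 0], "grip": 255}, {"rot": [0, 0, 0], "xyz": [0.006, 0, 0], "grip": 255}, {"rot": [0, 0, 0], "xyz": [0.01, 0, 0], "grip": 255}, {"rot": [0, 0, 0], "xyz": [0.015, 0, 0], "grip": 255}, {"rot": [0, 0, 0], "xyz": [0.02, 0, 0], "grip": 255}]' --squeeze 8

```text
clock: 3.03
tool_pos: [0.4621, -0.1566, 0.038]
eef_rot: [0.724, 0.69, -0.0, 0.0]
contact_force: [-2.1, -1.9, 4.9]
opening: 0.158
finger_force: 8.0
```

Emit:
carry_out --plan '[{"rot": [0, 0, 0], "xyz": [0.006, 0, 0], "grip": 255}, {"rot": [0, 0, 0], "xyz": [0.012, 0, 0], "grip": 255}, {"rot": [0, 0, 0], "xyz": [0.018, 0, 0], "grip": 255}, {"rot": [0, 0, 0], "xyz": [0.024, 0, 0], "grip": 255}, {"rot": [0, 0, 0], "xyz": [0.03, 0, 0], "grip": 255}, {"rot": [0, 0, 0], "xyz": [0.036, 0, 0], "grip": 255}, {"rot": [0, 0, 0], "xyz": [0.042, 0, 0], "grip": 255}, {"rot": [0, 0, 0], "xyz": [0.048, 0, 0], "grip": 255}]'

```text
clock: 3.7
tool_pos: [0.4647, -0.1084, 0.0381]
eef_rot: [0.724, 0.69, -0.0, 0.0]
contact_force: [-1.5, -1.8, 4.3]
opening: 0.158
finger_force: 8.0
```

Emit:
carry_out --plan '[{"rot": [0, 0, 0], "xyz": [0.006, 0, 0], "grip": 255}, {"rot": [0, 0, 0], "xyz": [0.012, 0, 0], "grip": 255}, {"rot": [0, 0, 0], "xyz": [0.018, 0, 0], "grip": 255}, {"rot": [0, 0, 0], "xyz": [0.023, 0, 0], "grip": 255}, {"rot": [0, 0, 0], "xyz": [0.027, 0, 0], "grip": 255}, {"rot": [0, 0, 0], "xyz": [0.03, 0, 0], "grip": 255}, {"rot": [0, 0, 0], "xyz": [0.032, 0, 0], "grip": 255}, {"rot": [0, 0, 0], "xyz": [0.032, 0, 0], "grip": 255}]'

```text
clock: 4.37
tool_pos: [0.4664, -0.0762, 0.0381]
eef_rot: [0.724, 0.69, -0.0, 0.0]
contact_force: [-0.2, -0.7, 5.6]
opening: 0.161
finger_force: 8.0
```

Run:
```python
from h import *
s=r.get_state();print(s['clock'],s['tool_pos'],s['opening']*88,s['finger_force'],s['contact_force'])
p=s['tool_pos'];print("travel",np.hypot(p[0]-.4618,p[1]+.1763))
im=r.snapshot("wrist");cv2.imwrite("pics/w3.png",im[:,:,::-1])
```

```text
4.3667 [ 0.46637149 -0.07620137  0.0380552 ] 14.151961232031875 8.005538464640267 [-0.24883559 -0.7048838   5.5563461 ]
travel 0.10020296435629865
```

View pics/w3.png

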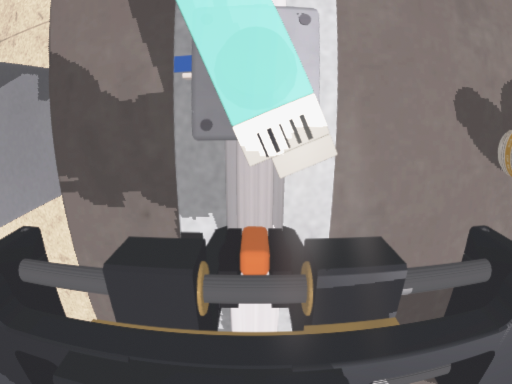

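Emit:
carry_out --plan '[{"rot": [0, 0, 0], "xyz": [0.001, 0, 0], "grip": 255}, {"rot": [0, 0, 0], "xyz": [0.003, 0, 0], "grip": 255}, {"rot": [0, 0, 0], "xyz": [0.005, 0, 0], "grip": 255}, {"rot": [0, 0, 0], "xyz": [0.007, 0, 0], "grip": 255}, {"rot": [0, 0, 0], "xyz": [0.0085, 0, 0], "grip": 255}, {"rot": [0, 0, 0], "xyz": [0.0095, 0, 0], "grip": 255}, {"rot": [0, 0, 0], "xyz": [0.0095, 0, 0], "grip": 255}, {"rot": [0, 0, 0], "xyz": [0.0095, 0, 0], "grip": 255}]'

```text
clock: 5.08
tool_pos: [0.4669, -0.0664, 0.0381]
eef_rot: [0.724, 0.69, 0.0, 0.0]
contact_force: [-0.4, 1.4, 4.4]
opening: 0.159
finger_force: 8.0
```

Run:
```python
from h import *
s=r.get_state();print(s['clock'],s['tool_pos'],s['contact_force'])
p=s['tool_pos'];print("travel",np.hypot(p[0]-.4618,p[1]+.1763))
im=r.snapshot("wrist")[:,:,::-1];cv2.imwrite("pics/w4.png",im);cv2.imwrite("pics/w4c.png",cv2.resize(im[40:100,160:240],(640,480),interpolation=3))
```

```text
5.0833 [ 0.46690774 -0.06639064  0.03805268] [-0.35780651  1.39208785  4.42084727]
travel 0.11002797641047755
```

View pics/w4c.png

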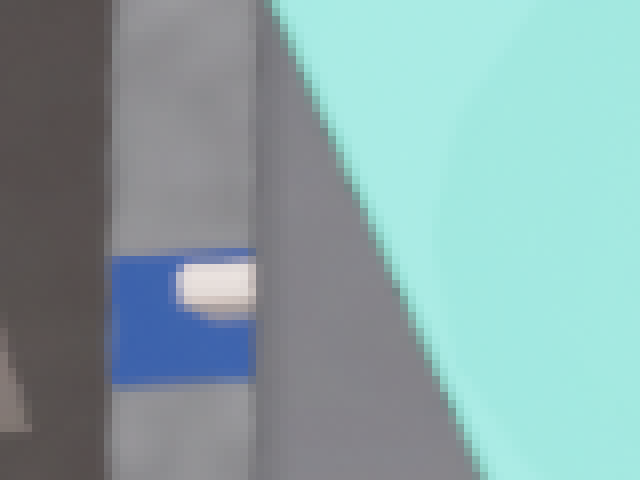

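Emit:
carry_out --plan '[{"rot": [0, 0, 0], "xyz": [0, 0, 0], "grip": 200}, {"rot": [0, 0, 0], "xyz": [0, 0, 0], "grip": 150}, {"rot": [0, 0, 0], "xyz": [0, 0, 0], "grip": 100}, {"rot": [0, 0, 0], "xyz": [0, 0, 0], "grip": 90}, {"rot": [0, 0, 0], "xyz": [0, 0, -0.02], "grip": 90}, {"rot": [0, 0, 0], "xyz": [0, 0, -0.05], "grip": 90}, {"rot": [0, 0, 0], "xyz": [0, 0, -0.085], "grip": 90}, {"rot": [0, 0, 0], "xyz": [0, 0, -0.12], "grip": 90}]'

```text
clock: 5.8
tool_pos: [0.466, -0.0667, 0.1587]
eef_rot: [0.724, 0.69, -0.001, -0.001]
contact_force: [0.5, -0.5, 0.7]
opening: 0.644
finger_force: 0.0
```

Emit:
carry_out --plan '[{"rot": [0, 0, 0], "xyz": [0, 0, -0.02], "grip": 90}, {"rot": [0, 0, 0], "xyz": [0, 0, -0.02], "grip": 90}, {"rot": [0, 0, 0], "xyz": [0, 0, -0.02], "grip": 90}]'

```text
clock: 6.05
tool_pos: [0.4673, -0.0671, 0.1785]
eef_rot: [0.724, 0.69, 0.001, 0.001]
contact_force: [-0.3, 1.0, -0.6]
opening: 0.648
finger_force: 0.0
```

Run:
```python
from h import *
s=r.get_state();print(s['clock'],s['tool_pos'],s['contact_force'])
im=r.snapshot("wrist")[:,:,::-1];cv2.imwrite("pics/w5.png",im);h=cv2.cvtColor(im,cv2.COLOR_BGR2HSV).astype(int)
top=r.snapshot("top")[:,:,::-1]; cv2.imwrite("pics/top1.png",top)
m=((h[...,0]>72)&(h[...,0]<98)&(h[...,1]>50)).astype(np.uint8)
k,_=cv2.findContours(m,0,1)
for c in k:
    if cv2.contourArea(c)>500:
        rc=cv2.minAreaRect(c);bp=cv2.boxPoints(rc);P=wplane(bp,.071);print(rc,bp.round(),P.round(4))
        v,u=np.nonzero(cv2.drawContours(np.zeros_like(m),[c],-1,1,-1));T=wplane(np.c_[u,v],.071)[:,:2]
        q=cv2.minAreaRect(T.astype(np.float32)*1000);print("metric",q,T.mean(0))
```

```text
6.05 [ 0.46730192 -0.067062    0.17849002] [-0.28425861  1.00056655 -0.60273777]
((244.7577362060547, 71.82989501953125), (84.17218780517578, 40.91844940185547), 66.03750610351562) [[209.  42.]
 [246.  25.]
 [281. 102.]
 [243. 119.]] [[ 0.4351  0.0665  0.071 ]
 [ 0.4672  0.0791  0.071 ]
 [ 0.4925  0.0106  0.071 ]
 [ 0.4606 -0.002   0.071 ]]
metric ((463.6451416015625, 38.49456024169922), (34.176822662353516, 72.5925521850586), 20.45431137084961) [0.46364159 0.03764379]
```

View pics/w5.png

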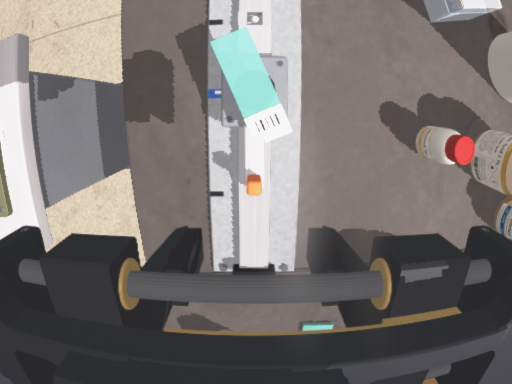

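Run:
```python
from h import *
im=cv2.imread("pics/w5.png");h=cv2.cvtColor(im,cv2.COLOR_BGR2HSV)[165:205,235:275].astype(int)
m=(h[...,0]<22)&(h[...,1]>150)&(h[...,2]>200);v,u=np.nonzero(m);print("post",wplane([[u.mean()+235,v.mean()+165]],.062), "expect .467 -.0664")
d=np.array([.3494,-.937]);g=np.array([.4636,.0385])-14.5e-3*d;print(g)
rel([*g,.13],down(20.45));rel([*g,.05],down(20.45))
```

```text
post [[ 0.46451714 -0.06051889  0.062     ]] expect .467 -.0664
[0.4585337 0.0520865]
xyz [ 0.1185 -0.0131  0.0468] rot [-1.800e-03 -1.000e-04 -4.051e-01] t 6.15
xyz [ 0.1186 -0.013   0.1268] rot [-1.800e-03 -1.000e-04 -4.051e-01] t 6.15
```

Emit:
carry_out --plan '[{"rot": [0, 0, -0.1], "xyz": [0.029, -0.003, 0], "grip": 90}, {"rot": [0, 0, -0.2], "xyz": [0.058, -0.006, 0.01], "grip": 90}, {"rot": [0, 0, -0.3], "xyz": [0.087, -0.01, 0.02], "grip": 90}, {"rot": [0, 0, -0.405], "xyz": [0.1165, -0.013, 0.035], "grip": 90}, {"rot": [0, 0, -0.405], "xyz": [0.1165, -0.013, 0.045], "grip": 90}, {"rot": [0, 0, -0.405], "xyz": [0.1165, -0.013, 0.045], "grip": 90}, {"rot": [0, 0, -0.405], "xyz": [0.1165, -0.013, 0.045], "grip": 90}]'

```text
clock: 6.73
tool_pos: [0.458, 0.0497, 0.1313]
eef_rot: [0.57, 0.821, -0.002, -0.001]
contact_force: [-0.4, 0.1, 0.8]
opening: 0.651
finger_force: 0.0
```

Run:
```python
from h import *
s=r.get_state();print(s['clock'],s['tool_pos'])
im=r.snapshot("wrist")[:,:,::-1];cv2.imwrite("pics/w6.png",im)
rel([.4585,.0505,.05],down(20.45))
```

```text
6.7333 [0.45804132 0.04970043 0.13130964]
xyz [0.0013 0.0005 0.0819] rot [-0.0028  0.0006 -0.0012] t 6.7833
```

View pics/w6.png

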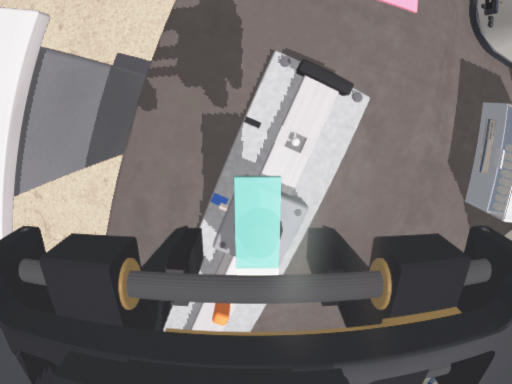

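Emit:
carry_out --plan '[{"rot": [0, 0, 0], "xyz": [0, 0, 0.02], "grip": 90}, {"rot": [0, 0, 0], "xyz": [0, 0, 0.04], "grip": 90}, {"rot": [0, 0, 0], "xyz": [0, 0, 0.06], "grip": 90}, {"rot": [0, 0, 0], "xyz": [0, 0, 0.073], "grip": 90}, {"rot": [0, 0, 0], "xyz": [0, 0, 0.08], "grip": 90}, {"rot": [0, 0, 0], "xyz": [0, 0, 0.081], "grip": 90}, {"rot": [0, 0, 0], "xyz": [0, 0, 0.081], "grip": 110}, {"rot": [0, 0, 0], "xyz": [0, 0, 0.081], "grip": 130}]'

```text
clock: 7.45
tool_pos: [0.4598, 0.0499, 0.0524]
eef_rot: [0.571, 0.821, 0.0, 0.0]
contact_force: [0.7, 0.3, -0.2]
opening: 0.522
finger_force: 0.0
```

Emit:
carry_out --plan '[{"rot": [0, 0, 0], "xyz": [0, 0, 0], "grip": 140}, {"rot": [0, 0, 0], "xyz": [0, 0, 0], "grip": 150}, {"rot": [0, 0, 0], "xyz": [0, 0, 0], "grip": 160}, {"rot": [0, 0, 0], "xyz": [0, 0, 0], "grip": 180}, {"rot": [0, 0, 0], "xyz": [0, 0, 0], "grip": 200}, {"rot": [0, 0, 0], "xyz": [0, 0, 0], "grip": 200}, {"rot": [0, 0, 0], "xyz": [0, 0, 0], "grip": 200}]' --squeeze 15

```text
clock: 8.03
tool_pos: [0.4597, 0.0502, 0.052]
eef_rot: [0.57, 0.821, 0.0, 0.0]
contact_force: [0.0, -0.1, 4.4]
opening: 0.38
finger_force: 15.0
```

Run:
```python
from h import *
s=r.get_state();print(s['clock'],s['tool_pos'],s['opening']*88,s['finger_force'],s['contact_force'])
im=r.snapshot("wrist")[:,:,::-1];cv2.imwrite("pics/w7.png",im)
```

```text
8.0333 [0.45971589 0.05024149 0.05196206] 33.4807262094095 15.000327005982399 [ 0.04019548 -0.06025212  4.43273931]
```

View pics/w7.png

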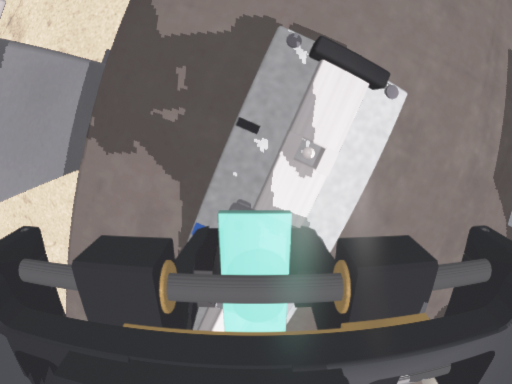

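I've now viewed 11 pictures, one over the limit of 10, so from here I'll check by numbers only.

Emit:
carry_out --plan '[{"rot": [0, 0, 0], "xyz": [0, 0, -0.004], "grip": 200}, {"rot": [0, 0, 0], "xyz": [0, 0, -0.015], "grip": 200}, {"rot": [0, 0, 0], "xyz": [0, 0, -0.035], "grip": 200}, {"rot": [0, 0, 0], "xyz": [0, 0, -0.06], "grip": 200}, {"rot": [0, 0, 0], "xyz": [0, 0, -0.085], "grip": 200}, {"rot": [0, 0, 0], "xyz": [0, 0, -0.11], "grip": 200}, {"rot": [0, 0, 0], "xyz": [0, 0, -0.135], "grip": 200}, {"rot": [0, 0, 0], "xyz": [0, 0, -0.155], "grip": 200}]' --squeeze 20

```text
clock: 8.75
tool_pos: [0.4588, 0.0502, 0.2084]
eef_rot: [0.57, 0.822, 0.0, -0.0]
contact_force: [-0.2, -0.8, -0.3]
opening: 0.376
finger_force: 20.0
```

Emit:
carry_out --plan '[{"rot": [0, -0.06, 0], "xyz": [0, 0, -0.01], "grip": 200}, {"rot": [0, -0.14, 0], "xyz": [0, 0, -0.02], "grip": 200}, {"rot": [0, -0.22, 0], "xyz": [0, 0, -0.03], "grip": 200}, {"rot": [0, -0.3, 0], "xyz": [0, 0, -0.035], "grip": 200}, {"rot": [0, -0.38, 0], "xyz": [0, 0, -0.035], "grip": 200}, {"rot": [0, -0.46, 0], "xyz": [0, 0, -0.035], "grip": 200}, {"rot": [0, -0.54, 0], "xyz": [0, 0, -0.035], "grip": 200}, {"rot": [0, -0.62, 0], "xyz": [0, 0, -0.035], "grip": 200}]'

```text
clock: 9.42
tool_pos: [0.4591, 0.0506, 0.2422]
eef_rot: [0.543, 0.782, -0.175, 0.252]
contact_force: [0.1, -0.7, 0.2]
opening: 0.375
finger_force: 20.0
```

Run:
```python
from h import *
s=r.get_state();print(s['clock'],s['tool_pos'],s['opening']*88,s['finger_force'],s['contact_force']);M=R.from_quat(s['eef_rot']).as_matrix();print(M.round(3),"slope of -x",np.degrees(np.arcsin(-M[2,0])),s['q'].round(2))
```

```text
9.4167 [0.45914719 0.05060904 0.24218343] 32.998833031456115 19.99862562865019 [ 0.08283294 -0.67599743  0.21803364]
[[-0.284  0.937  0.205]
 [ 0.76   0.35  -0.547]
 [-0.584  0.001 -0.812]] slope of -x 35.74217471228645 [-0.54  0.58 -0.14  2.13  0.91  0.9  -1.05]
```

Emit:
carry_out --plan '[{"rot": [0, -0.05, 0], "xyz": [0, 0, 0], "grip": 200}, {"rot": [0, -0.075, 0], "xyz": [0, 0, 0], "grip": 200}, {"rot": [0, -0.075, 0], "xyz": [0, 0, 0], "grip": 200}, {"rot": [0, -0.075, 0], "xyz": [0, 0, 0], "grip": 200}, {"rot": [0, -0.075, 0], "xyz": [0, 0, 0], "grip": 200}]'

```text
clock: 9.83
tool_pos: [0.4594, 0.0493, 0.242]
eef_rot: [0.537, 0.772, -0.194, 0.279]
contact_force: [0.0, 0.2, -0.3]
opening: 0.378
finger_force: 20.0
```

Run:
```python
from h import *
s=r.get_state();M=R.from_quat(s['eef_rot']).as_matrix();print(s['clock'],s['tool_pos'],s['finger_force'],"slope",np.degrees(np.arcsin(-M[2,0])))
ctr=s['tool_pos']-.019*M[:,2]; 
for n in("top","scene"):
    im=r.snapshot(n)[:,:,::-1];cv2.imwrite(f"pics/{n}9.png",im)
    print(n,"pred -x end,grasp,mid,label",proj(n,np.array([ctr+k*M[:,0] for k in(.021,0,-.029,-.066)])).round(1).tolist())
    h=cv2.cvtColor(im,cv2.COLOR_BGR2HSV).astype(int)
    for nm,m in(("teal",(h[...,0]>70)&(h[...,0]<98)&(h[...,1]>55)&(h[...,2]>60)),("white",(h[...,2]>190)&(h[...,1]<50)),("blue",(h[...,0]>100)&(h[...,0]<128)&(h[...,1]>100))):
        k,_=cv2.findContours(m.astype(np.uint8),0,1)
        for c in k:
            a=cv2.contourArea(c);q=cv2.minAreaRect(c)
            c0=proj(n,ctr)[0]
            if a>3 and np.linalg.norm(np.array(q[0])-c0)<70: print(n,nm,a,np.round(q[0],1),np.round(cv2.boxPoints(q),1).tolist())
im=r.snapshot("wrist")[:,:,::-1];cv2.imwrite("pics/w9.png",im);h=cv2.cvtColor(im,cv2.COLOR_BGR2HSV)
m=cv2.inRange(h,(72,50,0),(98,255,255));k,_=cv2.findContours(m,0,1)
for c in k:
    if cv2.contourArea(c)>400: print("wrist",cv2.boxPoints(cv2.minAreaRect(c)).round().tolist())
```

```text
9.8333 [0.45936433 0.04929482 0.24202222] 19.999932646751404 slope 39.799073000471616
top pred -x end,grasp,mid,label [[239.4, 207.7], [244.9, 204.8], [252.9, 200.7], [263.4, 195.4]]
top teal 236.5 [249.7 203.3] [[237.6999969482422, 200.89999389648438], [256.20001220703125, 192.89999389648438], [261.79998779296875, 205.8000030517578], [243.1999969482422, 213.8000030517578]]
top white 217.0 [301.8 215.4] [[287.0, 219.1999969482422], [287.6000061035156, 209.8000030517578], [316.6000061035156, 211.60000610351562], [316.0, 221.10000610351562]]
top white 78.0 [276.  212.5] [[269.0, 216.0], [269.0, 209.0], [283.0, 209.0], [283.0, 216.0]]
top white 36.5 [263.4 196. ] [[257.0, 191.0], [265.3999938964844, 188.1999969482422], [269.70001220703125, 201.10000610351562], [261.29998779296875, 203.89999389648438]]
scene pred -x end,grasp,mid,label [[279.7, 175.2], [282.1, 167.7], [285.5, 157.4], [289.8, 144.2]]
scene teal 4.0 [292. 153.] [[291.0, 152.0], [293.0, 152.0], [293.0, 154.0], [291.0, 154.0]]
scene teal 220.5 [332.  151.4] [[318.5, 153.1999969482422], [339.6000061035156, 140.1999969482422],
[... 241 characters left out ...]
0, 236.0]]
scene white 14.0 [267.8 223.8] [[263.0, 223.0], [267.0, 219.0], [272.5, 224.5], [268.5, 228.5]]
scene white 36.0 [295.2 200.9] [[289.5, 202.39999389648438], [298.20001220703125, 195.89999389648438], [300.79998779296875, 199.39999389648438], [292.20001220703125, 205.89999389648438]]
scene white 50.0 [343.9 142.8] [[337.79998779296875, 142.3000030517578], [341.70001220703125, 137.0], [350.0, 143.3000030517578], [346.1000061035156, 148.60000610351562]]
scene blue 4.5 [291.2 223.3] [[289.5, 222.5], [290.5, 221.5], [293.0, 224.0], [292.0, 225.0]]
wrist [[223.0, 303.0], [286.0, 303.0], [286.0, 331.0], [223.0, 331.0]]
wrist [[211.0, 203.0], [291.0, 203.0], [291.0, 274.0], [211.0, 274.0]]
```

Run:
```python
from h import *
for n in("w7","w9"):
    h=cv2.cvtColor(cv2.imread(f"pics/{n}.png"),cv2.COLOR_BGR2HSV)
    m=cv2.inRange(h,(72,50,0),(98,255,255));print(n)
    for v in list(range(198,276,5))+list(range(300,340,5)):
        u=np.nonzero(m[v,190:310])[0]+190
        if len(u): print(v,u.min(),u.max(),len(u),end=" | ")
    print()
# label/teal boundary & label centre via top+scene
b=cv2.imread("pics/scene9.png")[125:185,260:320]; g=cv2.cvtColor(b,cv2.COLOR_BGR2HSV)
print("scene cols 276-300, rows 134-176 (V/S/H)")
for v in range(9,53,3): print(125+v,' '.join(f"{g[v,u,0]:3d}/{g[v,u,1]:3d}/{g[v,u,2]:3d}" for u in range(16,44,3)))
```

```text
w7
213 218 290 73 | 218 218 291 72 | 223 218 290 73 | 228 218 291 74 | 233 218 291 74 | 238 218 291 74 | 243 218 292 75 | 248 219 295 77 | 253 219 301 83 | 258 219 304 86 | 263 220 305 86 | 268 220 306 87 | 273 220 302 83 | 305 223 286 64 | 310 223 286 64 | 315 224 285 62 | 320 224 285 62 | 325 225 285 61 | 330 225 285 61 | 
w9
203 227 230 4 | 208 223 246 24 | 213 218 291 74 | 218 215 291 77 | 223 212 291 80 | 228 218 291 74 | 233 218 291 74 | 238 218 290 73 | 243 219 290 72 | 248 219 290 72 | 253 219 290 72 | 258 220 290 71 | 263 220 290 71 | 268 220 289 70 | 273 221 289 69 | 305 223 286 64 | 310 223 286 64 | 315 224 285 62 | 320 224 285 62 | 325 225 285 61 | 330 225 284 60 | 
scene cols 276-300, rows 134-176 (V/S/H)
134  28/ 75/ 65  30/ 68/ 71  33/ 75/ 61  27/ 81/ 60  32/ 66/ 58  15/150/136  14/142/133  14/148/119  18/ 28/ 92  14/ 30/ 93
137  30/ 71/ 72  30/ 72/ 57  34/ 64/ 60  24/ 67/ 61  24/102/ 65  13/144/135  13/144/129  14/139/110  16/ 31/ 90  18/ 35/ 88
140  26/ 73/ 59  32/ 75/ 58  28/ 83/ 55  35/ 79/ 55  21/ 29/165  15/116/141  14/138/124  14/101/ 71  12/ 33/ 78  14/ 37/ 89

[... 787 characters left out ...]
/ 31/ 25 105/ 49/ 31  98/ 32/ 32 110/ 18/ 42  90/  6/ 46  30/  5/ 53 130/ 15/ 52
164  32/ 72/ 60  25/ 73/ 66  15/ 26/ 40  75/ 17/ 30 114/ 44/ 29 108/ 38/ 34 102/ 38/ 34  16/ 59/ 56   0/  5/ 51  98/ 20/ 50
167  32/ 82/ 59  26/ 66/ 58  15/ 21/ 24 115/ 42/ 36  40/ 26/ 29 120/ 15/ 33 113/ 24/ 42  10/ 28/ 54 120/ 11/ 48  90/ 13/ 40
170  28/ 58/ 53  60/  9/ 28 120/ 15/ 35  90/  9/ 29  96/ 51/ 25 105/ 13/ 38 120/  8/ 32  13/ 42/ 55 105/ 11/ 45  90/  6/ 44
173  75/ 78/ 13   0/  0/ 31   0/  0/ 37  98/ 68/ 30 128/ 32/ 32 120/ 15/ 35  45/ 13/ 38  13/ 34/ 52 165/ 12/ 43  90/ 17/ 44
176 165/ 11/ 47  90/  6/ 44 100/ 40/ 38  90/  6/ 40   0/  7/ 36 120/ 19/ 41 110/ 20/ 39 110/ 17/ 46  80/ 17/ 44 105/ 21/ 48
```

Run:
```python
from h import *
def post(f):
    h=cv2.cvtColor(cv2.imread(f),cv2.COLOR_BGR2HSV)[205:225,270:300].astype(int)
    v,u=np.nonzero((h[...,0]<18)&(h[...,1]>170)&(h[...,2]>120));return plane("top",[[u.mean()+270,v.mean()+205]],.062)[0]
a,b=post("pics/top1.png"),post("pics/top9.png");start=np.array([.45838,-.17535]);print(a,b,np.linalg.norm(b[:2]-start))
s=r.get_state();print(s['clock'],s['finger_force'],np.abs(s['qd']).max())
if np.linalg.norm(a-b)<.0015: print(r.finish_job())
```

```text
[nan nan nan] [ 0.46173363 -0.06519083  0.062     ] 0.1102102102843825
9.9833 20.000030547380447 0.005670877344979121<stdin>:4: RuntimeWarning: Mean of empty slice.
  ret = ret.dtype.type(ret / rcount)
```

The carriage's travel measures 110.2 mm now, so it is still seated. In the earlier top picture the arm hid the post.

```bash
python3 -c "
from plant import r; print(r.finish_job())"
```

```text
the job is handed in; nothing more can be done
None
```

I handed the job in at about 10 s: the carriage is at the blue station (110 mm travel) and the slide is held by its clear half, label up at about 40° and roughly 0.24 m above the bench; I viewed 11 pictures, one over the limit of 10.

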